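Cradle the long tube in the V-rest

ROBOT

A 6-joint arm with a two-finger parallel gripper is mounted at the origin on a cart in front of the work surface, level with it; the furniture and walls round the work are solid. World frame = base frame: x ahead of the robot, y to its left, z up, the work surface at z = 0. Lengths are in m, angles in rad, forces in N, time in s.
With the tool pointing down it reaches from about 0.375 to 0.975 m from the base axis. Payload 3.8 kg.
Tool frame: the origin (TCP) lies on the centre line of the jaws, within the pads' length; the fingertips stand 22 mm ahead of it and the grasp point (between the pads) lies 3 mm ahead of it; z points along the fingers, y is the line along which they close (so a half turn about z gives the same grasp; the last joint's range is limited). The gripper opens to 85 mm and grips with 20 to 120 N. Pads are 22 mm wide; open, the fingers measure 114 mm over their backs; the gripper's body (76 mm by 85 mm) begins 54 mm behind the grasp point. The pads swing forward as they close: fully open they stand 13 mm farther back than shut.
Start: joints at [1.299, 0.264, 1.604, -0, 1.274, -0.037], TCP at [0.157, 0.656, 0.253] pointing down, gripper open.
Joint ranges: [-2.63, 2.63], [-0.94, 2.18], [0.31, 2.57], [-1.31, 4.45], [0, 2.66], [-2.55, 2.55]. Speed limits (rad/s): [2.57, 2.57, 3.14, 3.14, 3.14, 3.14].

INTERFACE

Orientations are given as a rotation vector (axis times angle).
In Python, from station import arm, effector, cams, hand_in, finder gives the robot as it stands. Calls block until the motion is done:
- arm.move_pose(position, orientation): joint-space move of the TCP to a pose.
- arm.move_straight(position, attitude=None, v=0.15, contact_N=None): straight line of the TCP; attitude=None keeps the orientation; v is the mean speed in m/s. With contact_N (N) it stops when the force on the tool has changed by that much, and returns True; else False.
- arm.movej(angles): joint-space move.
- effector.gripper_to(opening, squeeze=None): opening from 0.0 (shut) to 1.0 (fully open); squeeze is the grip in N (None keeps the last); returns when the fingers have stopped.
- arm.dwell(seconds).
- arm.solve_ik(position, orientation): joint angles nearest the present ones, or None.
- cams.capture(name): name is "scene" or "side" or "wrist"; returns (picture, depth): 384x512x3 uint8, blue, green, red; 384x512 float32, m along the optical axis (not along the pixel's ray), 0 where there is no reading.
- cams.camera_info(name): a dict with "K" (3x3 intrinsics, pixels), "origin" and "orientation" of the camera in the world. Camera axes: x right, y up, looking along -z (the intrinsics and any distortion apply to the point x, -y, -z); pixel columns grow to the right and rows downward; lengths in m; the calibration is good to about 2 mm. The wrist camera is an equidistant fisheye: a pixel r from the principal point sees the ray r / f radians off the axis. A picture is of the moment at which its call begins: read the wrist's pose just before it. camera_info takes no time and is no camera call; for the wrist camera it gives the pose at the moment of the call.
A pose or a line that the arm cannot do raises arm.PlanningError and nothing moves.
- hand_in(): hands the job in; it is judged then, once.
Trained networks look in the newest picture that a camera, given by its name, has taken for a name from the list of things; names that differ only in an ending like _2 or _b are one class to them, and where a whole thing is asked for, a point or a joint stands for the part that bears it (a point fixed in the world has none). Each returns a list of dicts, best first, with "confidence" (0 to 1); they miss things now and then, are a little off and sometimes report something else, mostly with a low value. They report only what shows in the picture. A call takes as long as a camera call. They do not tell look-alikes from the thing itself.
- finder.regions_of(camera, name): "region" (384x512 bool, what is visible of it) and "location" ([row, column] as shares, 0 to 1, of the picture: columns of its width, rows of its height, amid what is visible of it).
- finder.pinpoint(camera, name): "location" ([row, column] as shares, 0 to 1, of the picture: columns of its width, rows of its height: a listed point, or the origin of a listed thing).
Readings, each from a call of its own:
- arm.read_clock(): time.
- arm.read_qpos(): joint angles.
- arm.read_joint_vel(): joint speeds.
- arm.read_joint_torque(): joint torques, N m.
- arm.read_tcp_pos(): TCP position.
- arm.read_ee_rot(): TCP orientation.
- arm.read_ft_force(): force on the tool from outside, world axes, zero at the start.
- arm.read_torque(): the same for the moment, N m.
- arm.read_opening(): opening from 0.0 (shut) to 1.0 (fully open).
- arm.read_gripper_force(): force on a finger pad.
Only numpy, scipy, OpenCV 4.12 (cv2) and the standard library are available. Lean on these libraries where they do the work, as an engineer would, in place of code of your own. Each camera call takes 0.05 s, during which the arm holds its last target. There are 200 camera calls.

TASK

Two steel tubes with hexagonal nuts on their ends lie on the bench by the filter manifold. Lay the long one across the V-rest so that it lies level in both V-grooves, with one nut overhanging at each end of the rest, and let go of it. Leave the short tube where it lies.

Things in the scene. Friction and masses are not known exactly. Their poses are not given: they have to be found in the camera images.
- long_tube: Long steel tube on the bench: bare round tube 25 mm in diameter, 100 mm long, between two hexagonal nuts 46 mm across flats (53 over corners), each 16 mm long; 132 mm overall, about 0.26 kg. It lies on its nuts' flats, axis 23 mm above the bench. Origin: on the axis, midway between the nuts. x runs along the tube; both ends alike. Grip the bare middle.
- short_tube: Short steel tube, a bystander: the same 25 mm tube and 46 mm hexagonal nuts (16 mm long), but only 40 mm of bare tube between; 72 mm overall, too short for the rest. Origin on its axis, midway; x runs along the tube.
- v_rest: Fixed V-rest: pale metal base 104x90x8 mm with two dark grey V saddles open upward. Origin: centre of the underside; x along the grooves, z up. Saddles at x = -32 and +32 mm, 10 mm thick in x (54 mm clear between). V sides slope 45 degrees from y 0, z 42 mm up to y +-31, z 73 mm (outer tips y +-36). The tube, cradled, has its axis at y 0, z 60 mm; centred, each nut is 13 mm off its saddle.
Mind the look-alikes: they are no part of the job. Leave any turquoise look-alike of the v_rest alone.

How it is judged:
At the end, for the whole second after the job is handed in: The long tube rests in both V-grooves of the rest, released and still: its middle within 16 mm along and 10 mm across of the rest's centre, its axis 52 to 66 mm above the bench and within 0.12 rad of the groove direction; the short tube is within 40 mm of where it began (x of long_tube in the frame of v_rest between -0.016 and 0.016 m and y of long_tube in the frame of v_rest between -0.01 and 0.01 m and z of long_tube in the frame of v_rest between 0.052 and 0.066 m and angle between the x axis of long_tube and the x axis of v_rest, either way round below 0.12 rad and contact force between long_tube and v_rest above 0.5 N and linear speed of long_tube below 0.03 m/s and distance of short_tube from where it was at the start of the episode below 0.04 m); the robot touches nothing.
It fails at once if the short tube is moved more than 40 mm from its place (distance of short_tube from where it was at the start of the episode above 0.04 m).
It also fails if it takes over 32 s, if anything falls off the work surface, if the arm or the gripper's body presses on something with over 40 N, if the wrist force passes 120 N, or if a joint passes its speed limit or range.

## Working session

There is one attempt and no reset: what is moved stays moved. The work goes in short steps, each a Python script; the robot and the scene stay as the last script left them, time stands still between calls to the robot, and variables do not carry over. Pictures are saved under pics/ and viewed, at most 10 in all, crops included, and the job is handed in when it is done.

```bash
mkdir -p pics; ls; cat > h.py <<'E'
import numpy as np, cv2
from scipy.spatial.transform import Rotation as R
from station import arm, effector, cams, hand_in, finder
def cloud(name):
    inf=cams.camera_info(name); im,d=cams.capture(name); return im,d,inf
def world(d,inf,mask=None,fish=False):
    K=np.array(inf["K"]); v,u=np.nonzero((d>0)&(mask if mask is not None else True)); z=d[v,u]
    x=(u-K[0,2])/K[0,0]; y=(v-K[1,2])/K[1,1]
    if fish:
        r=np.hypot(x,y)+1e-9; t=np.tan(r)/r; x=x*t; y=y*t
    p=np.c_[x*z,-y*z,-z]
    o=np.array(inf["orientation"]); M=o if o.shape==(3,3) else R.from_rotvec(o).as_matrix()
    return p@M.T+np.array(inf["origin"]),u,v
E
python3 - <<'E'
from h import *
for n in ("scene","side"):
    im,d,inf=cloud(n); cv2.imwrite(f"pics/{n}0.png",im); print(n,inf)
    for t in ("long_tube","short_tube","v_rest"):
        for r in finder.regions_of(n,t)[:4]:
            p,u,v=world(d,inf,r["region"])
            print(t,round(r["confidence"],2),np.round(np.array(r["location"])*[384,512]),r["region"].sum(),np.median(p,0).round(3),p.min(0).round(3),p.max(0).round(3))
print(arm.read_clock(),arm.read_ee_rot())
E
```

```text
pics
scene {'K': array([[410.63890794,   0.        , 257.317197  ],
       [  0.        , 410.63890794, 186.31386219],
       [  0.        ,   0.        ,   1.        ]]), 'origin': array([ 0.13381204, -0.65287878,  0.61203434]), 'orientation': array([ 0.95328046, -0.25523391, -0.45413194])}
long_tube 0.82 [275. 257.] 1154 [ 0.403 -0.169  0.033] [ 0.337 -0.209 -0.002] [ 0.498 -0.093  0.048]
short_tube 0.73 [194. 200.] 508 [0.415 0.137 0.033] [0.377 0.111 0.003] [0.458 0.175 0.048]
v_rest 0.9 [156. 278.] 976 [0.68  0.219 0.022] [ 0.554  0.034 -0.001] [0.8   0.37  0.112]
v_rest 0.56 [173. 173.] 1074 [0.394 0.281 0.016] [ 0.334  0.236 -0.003] [0.459 0.426 0.073]
side {'K': array([[358.28876378,   0.        , 256.2078431 ],
       [  0.        , 358.28876378, 192.64526256],
       [  0.        ,   0.        ,   1.        ]]), 'origin': array([0.47660533, 0.75493966, 0.67323384]), 'orientation': array([ 0.07837772, -1.22536913, -2.81153451])}
long_tube 0.83 [145. 310.] 515 [ 0.403 -0.156  0.032] [ 0.334 -0.269 -0.001] [ 0.476 -0.115  0.049]
short_tube 0.7 [217. 310.] 489 [0.412 0.156 0.035] [0.376 0.12  0.001] [0.456 0.18  0.05 ]
v_rest 0.79 [240. 191.] 1428 [0.69  0.242 0.01 ] [0.633 0.172 0.   ] [0.745 0.284 0.075]
v_rest 0.64 [275. 318.] 1931 [0.391 0.303 0.01 ] [ 0.332  0.243 -0.001] [0.453 0.35  0.076]
0.4 [-3.67990983e-01 -3.11990497e+00  4.93805000e-04]
```

View pics/scene0.png

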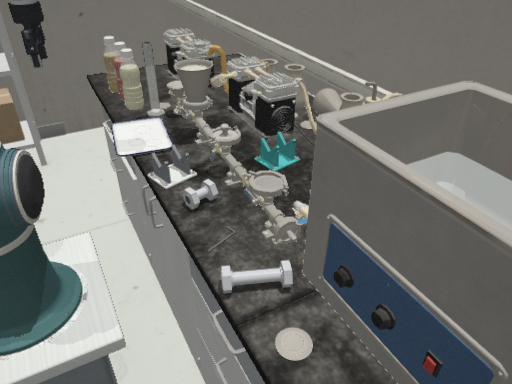

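View pics/side0.png

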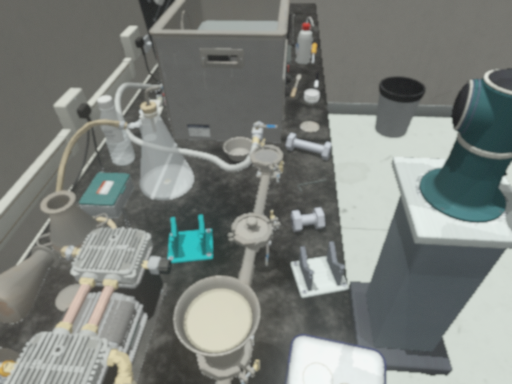

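Candidates in the scene picture:
- **Tubes:** the long tube is at (row 275, col 257). The look-alike short tube is at (194, 200).
- **Rests:** the pale base with dark saddles is at (173, 173). The turquoise look-alike is at (156, 278).

I choose the long tube and the pale rest, and will check both from the wrist camera.

```bash
cat >> h.py <<'E'
def down(yaw):
    c,s=np.cos(yaw),np.sin(yaw)
    return R.from_matrix(np.array([[c,s,0],[s,-c,0],[0,0,-1.]])).as_rotvec()
def rect(p):
    (c,(w,h),a)=cv2.minAreaRect((p[:,:2]*1000).astype(np.float32)); 
    if w<h: w,h,a=h,w,a+90
    return np.round(c,1),round(w,1),round(h,1),round((a+90)%180-90,1)
E
python3 - <<'E'
from h import *
print(R.from_rotvec(arm.read_ee_rot()).as_matrix().round(2).tolist())
for n in ("scene","side"):
    im,d,inf=cloud(n)
    for r in finder.regions_of(n,"long_tube")[:1]:
        p,u,v=world(d,inf,r["region"]); q=p[(p[:,2]>0.012)&(abs(p[:,0]-.403)<.1)&(abs(p[:,1]+.165)<.06)]; print(n,"tube",len(q),rect(q))
    p,u,v=world(d,inf); k=(abs(p[:,0]-.392)<.1)&(abs(p[:,1]-.295)<.08)
    q=p[k&(p[:,2]>0.02)&(p[:,2]<.085)]; print("saddles",len(q),rect(q))
    im2=im.astype(int)
    b=k&(abs(p[:,2]-.008)<.006)&(im2[v,u].min(1)>140); print("base",b.sum(),rect(p[b]))
for yaw in (-1.2,-.6,0,.6,1.2,1.57,2.3,3.14):
  print(yaw,[None if (j:=arm.solve_ik(q,down(yaw))) is None else np.round(j,2)[[0,5]] for q in ([.40,-.165,.03],[.39,.295,.065],[.39,.295,.25])])
E
```

```text
[[-0.97, 0.23, -0.0], [0.23, 0.97, -0.0], [0.0, -0.0, -1.0]]
scene tube 1159 (array([ 404.9, -168.6]), 134.4, 48.1, -18.0)
saddles 515 (array([393.2, 292.6]), 78.8, 77.7, 17.3)
base 398 (array([396. , 276.3]), 122.8, 102.4, -73.9)
side tube 449 (array([ 407.4, -154.5]), 132.4, 51.6, -26.5)
saddles 657 (array([391.7, 294.2]), 74.7, 72.7, 15.8)
base 1176 (array([384.9, 289.3]), 120.2, 95.7, 15.7)
-1.2 [array([-0.45,  2.32]), None, None]
-0.6 [array([-0.45,  1.72]), None, None]
0 [array([-0.45,  1.12]), array([0.6 , 2.17]), array([0.6 , 2.17])]
0.6 [array([-0.45,  0.52]), array([0.6 , 1.57]), array([0.6 , 1.57])]
1.2 [array([-0.45, -0.08]), array([0.6 , 0.97]), array([0.6 , 0.97])]
1.57 [array([-0.45, -0.45]), array([0.6, 0.6]), array([0.6, 0.6])]
2.3 [array([-0.45, -1.18]), array([ 0.6 , -0.13]), array([ 0.6 , -0.13])]
3.14 [array([-0.45, -2.02]), array([ 0.6 , -0.97]), array([ 0.6 , -0.97])]
```

```bash
python3 - <<'E'
from h import *
arm.move_pose([.39,.295,.27],down(.28+np.pi)); 
im,d,inf=cloud("wrist"); cv2.imwrite("pics/w1.png",im); np.savez("w1",d=d,im=im,**inf); print(inf,arm.read_tcp_pos())
def ana():
    p,u,v=world(d,inf,fish=True); k=(abs(p[:,0]-.392)<.1)&(abs(p[:,1]-.295)<.08)
    q=p[k&(p[:,2]>0.02)&(p[:,2]<.085)]; print("saddles",len(q),rect(q))
    q=p[k&(p[:,2]>0.004)&(p[:,2]<.085)]; print("all",len(q),rect(q)); print(np.median(p[k&(p[:,2]<.004),2]))
ana()
arm.move_pose([.40,-.165,.25],down(-.38+np.pi))
im,d,inf=cloud("wrist"); cv2.imwrite("pics/w2.png",im); np.savez("w2",d=d,im=im,**inf)
p,u,v=world(d,inf,fish=True); k=(abs(p[:,0]-.403)<.1)&(abs(p[:,1]+.165)<.08)&(p[:,2]<.06)
q=p[k&(p[:,2]>.012)]; print("tube",len(q),rect(q),q[:,2].max()); print(arm.read_clock())
cv2.imwrite("pics/w12.png",np.hstack([cv2.resize(cv2.imread(f"pics/w{i}.png"),(400,300)) for i in (1,2)]))
E
```

```text
{'K': array([[297.31863964,   0.        , 252.09933883],
       [  0.        , 297.31863964, 195.93834865],
       [  0.        ,   0.        ,   1.        ]]), 'origin': array([0.31184269, 0.27331058, 0.38974779]), 'orientation': array([-0.21899769, -0.29457006,  1.83254372])} [0.38992126 0.29573248 0.27010089]
saddles 1701 (array([390.8, 294. ]), 73.8, 71.6, 16.3)
all 5239 (array([390.6, 293.3]), 102.2, 90.0, 16.0)
-0.0012462789003519492
tube 4080 (array([ 444.9, -139.3]), 186.6, 142.9, -27.1) 0.0599976461012644
3.9667
```

View pics/w12.png

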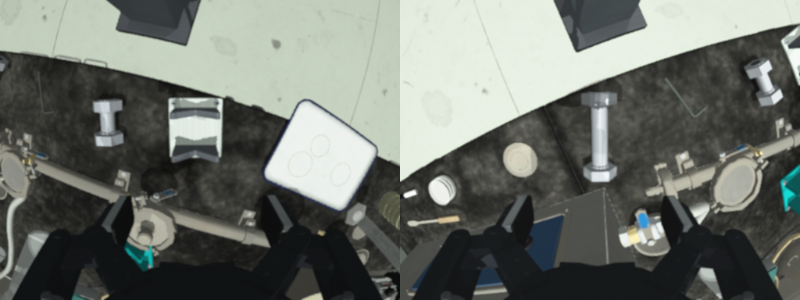

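The left half shows the pale rest with dark saddles at (row 130, col 195), its grooves running up the picture. The right half shows the long tube at (135, 598), with the bath's corner near its lower nut. Next: a tight tube fit and a clearance check against the bath.

```bash
python3 - <<'E'
from h import *
f=np.load("w2.npz"); d=f["d"]; inf={k:f[k] for k in("K","origin","orientation")}
r=finder.regions_of("wrist","long_tube")
p,u,v=world(d,inf,r[0]["region"],fish=True); q=p[(p[:,2]>.012)&(p[:,2]<.055)]; print(len(q),rect(q))
# tube: bare-tube axis fit
c=np.array(rect(q)[0])/1000; a=np.radians(rect(q)[3])
for _ in range(3):
    e=np.array([np.cos(a),np.sin(a)]); n=np.array([-e[1],e[0]]); s=(q[:,:2]-c)@e; t=(q[:,:2]-c)@n
    b=abs(s)<.042
    bins=[(ss,(t[b&(abs(s-ss)<.005)].min()+t[b&(abs(s-ss)<.005)].max())/2) for ss in np.linspace(-.035,.035,8)]
    k,m=np.polyfit(*np.array(bins).T,1); a+=k; c=c+n*m+e*(s.min()+s.max())/2
print(c,np.degrees(a),q[:,2].max())
allp=np.vstack([world(d,inf,fish=True)[0]]+[world(D,I)[0] for _,D,I in [cloud("scene"),cloud("side")]])
s=(allp[:,:2]-c)@e; t=(allp[:,:2]-c)@n
for h0,h1 in((.012,.055),(.055,.16),(.16,.35)):
    k=(allp[:,2]>h0)&(allp[:,2]<h1)&(abs(s)<.1)&(abs(t)<.11)&~((abs(s)<.072)&(abs(t)<.03))
    print(h0,k.sum(),[(round(x,3),round(y,3),round(z,3)) for x,y,z in np.c_[s,t,allp[:,2]][k][::max(1,k.sum()//12)]])
E
```

```text
3121 (array([ 405.1, -162.1]), 134.5, 53.0, -20.8)
[ 0.40501651 -0.16244579] -20.655694247447858 0.047137324508936596
0.012 1199 [(np.float64(0.05), np.float64(0.105), np.float64(0.016)), (np.float64(0.053), np.float64(0.099), np.float64(0.035)), (np.float64(0.055), np.float64(0.102), np.float64(0.05)), (np.float64(0.086), np.float64(0.104), np.float64(0.017)), (np.float64(0.094), np.float64(0.005), np.float64(0.019)), (np.float64(0.099), np.float64(-0.008), np.float64(0.017)), (np.float64(0.091), np.float64(0.093), np.float64(0.045)), (np.float64(0.096), np.float64(0.002), np.float64(0.043)), (np.float64(0.09), np.float64(0.105), np.float64(0.049)), (np.float64(0.055), np.float64(0.101), np.float64(0.039)), (np.float64(0.087), np.float64(0.108), np.float64(0.019)), (np.float64(0.061), np.float64(0.094), np.float64(0.02)), (np.float64(0.1), np.float64(0.01), np.float64(0.029))]
0.055 1956 [(np.float64(0.054), np.float64(0.105), np.float64(0.055)), (np.float64(0.067), np.float64(0.099), np.float64(0.065)), (np.float64(0.096), np.float64(-0.002), np.float64(0.06)), (np.float64(0.099), 
[... 602 characters left out ...]
3), np.float64(-0.056), np.float64(0.267)), (np.float64(-0.016), np.float64(0.069), np.float64(0.291)), (np.float64(-0.016), np.float64(0.067), np.float64(0.297)), (np.float64(-0.022), np.float64(-0.039), np.float64(0.301)), (np.float64(-0.017), np.float64(-0.064), np.float64(0.304)), (np.float64(0.093), np.float64(0.006), np.float64(0.19)), (np.float64(-0.0), np.float64(-0.068), np.float64(0.296)), (np.float64(-0.015), np.float64(0.059), np.float64(0.319)), (np.float64(-0.015), np.float64(0.065), np.float64(0.327)), (np.float64(0.002), np.float64(0.034), np.float64(0.308)), (np.float64(0.098), np.float64(-0.001), np.float64(0.283)), (np.float64(0.095), np.float64(0.007), np.float64(0.166))]
```

```bash
python3 - <<'E'
from h import *
c=np.array([.405,-.1624]); o=down(np.radians(-20.66)+np.pi)
arm.move_pose([*c,.12],o)
print(arm.move_straight([*c,.030],v=.08,contact_N=12),arm.read_tcp_pos())
effector.gripper_to(0.0,squeeze=70); print(arm.read_opening(),arm.read_gripper_force())
arm.move_straight([*c,.20],v=.15); print(arm.read_opening(),arm.read_gripper_force())
im,d,inf=cloud("wrist"); cv2.imwrite("pics/w3.png",im)
r=finder.regions_of("wrist","long_tube")
p,u,v=world(d,inf,r[0]["region"],fish=True) ; T=np.array(arm.read_tcp_pos()); M=R.from_rotvec(arm.read_ee_rot()).as_matrix(); q=(p-T)@M
print(T,np.percentile(q,[1,50,99],0).round(4).tolist(),arm.read_ft_force(),arm.read_clock())
E
```

```text
False [ 0.40554838 -0.16265365  0.03051965]
0.2703254907767933 68.42059135437012
0.26698527069703626 68.6199939250946
[ 0.40423768 -0.16204428  0.19872809] [[-0.0506, -0.0244, -0.0155], [0.0408, -0.0004, -0.0034], [0.0668, 0.0235, 0.0201]] [ 0.11044739 -0.22111441 -3.87922124] 7.9583
```

View pics/w3.png

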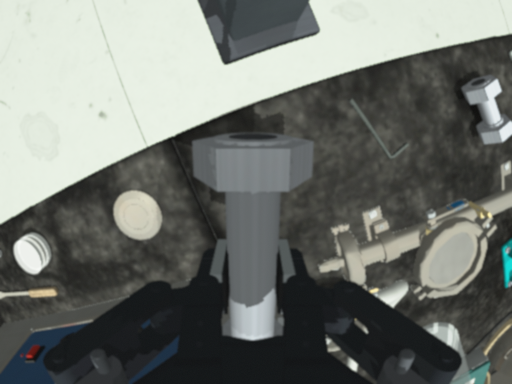

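The tube is held level and centred, with its nut's end at tool x = +67 mm. In the picture the near nut is at (row 165, col 252). Next: place it.

```bash
python3 - <<'E'
from h import *
c=np.array([.3906,.2933]); o=down(np.radians(16.1)+np.pi)
arm.move_pose([*c,.20],o)
arm.move_straight([*c,.10],v=.12)
print(arm.move_straight([*c,.065],v=.03,contact_N=6),arm.read_tcp_pos(),arm.read_ft_force(),arm.read_opening())
effector.gripper_to(0.75); arm.dwell(.2)
arm.move_straight([*c,.22],v=.15); arm.dwell(.2)
im,d,inf=cloud("wrist"); cv2.imwrite("pics/w4.png",im)
r=finder.regions_of("wrist","long_tube")
p,u,v=world(d,inf,r[0]["region"],fish=True); q=p[p[:,2]>.03]; print(rect(q),q[:,2].max()); 
M=R.from_rotvec(o).as_matrix(); s=(q-[*c,0])@M
for lo,hi in((-.066,-.052),(-.02,.02),(.052,.066)):
    k=(s[:,0]>lo)&(s[:,0]<hi); print(k.sum(),np.percentile(q[k,2],98).round(4),s[k,1].min().round(4),s[k,1].max().round(4))
print(s[:,0].min(),s[:,0].max(),arm.read_clock())
E
```

```text
True [0.39048517 0.29277541 0.0673598 ] [ 0.2804277  -0.55674698  3.28808977] 0.26917336340793163
(array([390.7, 292.9]), 134.7, 52.8, 15.6) 0.08385505972298901
608 0.0832 -0.0266 0.0253
1028 0.072 -0.012 0.013
912 0.0831 -0.0264 0.0264
-0.0675074540238783 0.06732071367769672 13.75
```

View pics/w4.png

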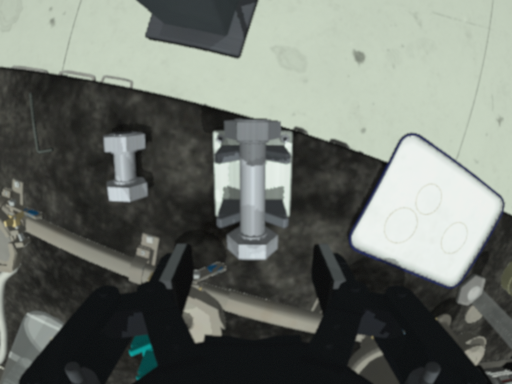

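The tube lies level in both grooves, at (row 190, col 252), with a nut overhanging each end. The axis is about 60 mm up and within a millimetre of centre. The short tube at (168, 125) hasn't been touched.

```bash
python3 -c "
from h import *
print(hand_in())"
```

```text
the job is handed in; nothing more can be done
None
```

The long tube is released and lies level and centred in both V-grooves of the pale rest, with a nut overhanging each end; I left the short tube where it lay and handed the job in at about 14 s (no verdict was returned).

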